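# Hang the sorting tray on the safe deposit box and stow the ring case in it

### The arm

A 7-joint arm with a two-finger parallel gripper is mounted at the origin on the work surface. World frame = base frame: x ahead of the robot, y to its left, z up, the work surface at z = 0. Lengths are in m, angles in rad, forces in N, time in s.
With the tool pointing down it reaches from about 0.425 to 0.875 m from the base axis. Payload 4.7 kg.
Tool frame: the origin (TCP) lies on the centre line of the jaws, within the pads' length; the fingertips stand ahead of it and the grasp point (between the pads) lies 2 mm behind it (nose_length is the z of the fingertips in the tool frame, in m); z points along the fingers, y is the line along which they close (so a half turn about z gives the same grasp; the last joint's range is limited). The gripper opens to 87 mm and grips with 3 to 60 N. Pads are 19 mm wide; open, the fingers measure 117 mm over their backs; the gripper's body (75 mm by 190 mm) begins 51 mm behind the grasp point.
Start: joints at [1.18, 0.321, -0.07, 1.45, 0.023, 1.371, -0.057], TCP at [0.256, -0.597, 0.24] pointing down, gripper open.
Joint ranges: [-2.86, 2.86], [-0.3, 2.09], [-1.38, 1.24], [0.06, 2.45], [-1.56, 4.7], [0.09, 2.05], [-2.69, 2.69]. Speed limits (rad/s): [2.57, 2.57, 3.14, 3.14, 3.14, 3.14, 3.14].

### API

Orientations are given as a rotation vector (axis times angle).
In Python, from bench import * gives the robot as it stands.
- The arm moves only by the tool send_rows, never from a script. Its arguments are lists of equal length, an entry for each row: "xyz": the shift along the tool's x, y, z in mm, a list of three; "dr": the turn, a rotation vector about the tool's x, y, z in rad, a list of three. A call has exactly 10 rows; each row is the pose to reach, as a shift and turn from the pose commanded when the call began, along the tool's axes at that moment; what a row does not reach only later rows make up. A row lasts 1/12 s, in which the tool goes at most 41.7 mm and 7.16 degrees, less where a joint would pass 70% of its speed; a pose out of reach is approached as far as the arm can. A call with a gripper value outside its range is refused whole. "jaw" is the finger opening in mm, from 0 to 87, set as the call begins (left out, the last holds). The fingers move at their own pace and stop on an object; "grip_force" is the grip in N (left out, the last holds). Time passes only in rows, so rows that repeat a pose let the fingers close, or fill a call up. It gives the time, the measured TCP pose, the force, the opening and the grip force at its end, in the units of the state.
- get_state(): the state, without advancing time (a new reading comes with each control period).
- get_image(name): name is "scene" or "top" or "wrist"; returns the picture (400x640x3 uint8, red, green, blue); there is no depth.
- calibration(name): a dict with "vfov" (degrees; the focal length in pixels is half the picture's height over the tangent of half this angle, whatever the lens; pixels are square), "cx", "cy" (the principal point, pixels), "k1" (the pictures are not rectified: a ray, as slopes to the right and down, at radius r is drawn at 1 + k1 r^2 times it, then the intrinsics apply), "rvec" (rotation vector, rad) and "tvec" (3), from world to camera coordinates, as OpenCV has them; the wrist camera has in their place "hand_eye" (4x4, takes a point from camera to tool coordinates, whose origin is the TCP and whose axes are the flange's). Camera axes: x right, y down, z forward; pixel columns grow to the right and rows downward; lengths in m; the calibration is good to about 2 mm. A picture is of the moment at which its call begins: read the wrist's pose just before it. calibration takes no time and is no camera call.
- close_job(): hands the job in; it is judged then, once.
The state is a dict: "time": time; "joint_positions": joint angles; "qd": joint speeds; "joint_torque": joint torques, N m; "position": TCP position; "tool_rot": TCP orientation; "ft_force": force on the tool from outside, world axes, zero at the start; "torque": the same for the moment, N m; "grip_width": opening from 0.0 (shut) to 1.0 (fully open); "grip_force": force on a finger pad.
Only numpy, scipy, OpenCV 4.12 (cv2) and the standard library are available. Lean on these libraries where they do the work, as an engineer would, in place of code of your own. Each camera call takes 0.05 s, during which the arm holds its last target. There are 200 camera calls.

### The job

Hang the metal sorting tray on the open safe deposit box: slip its hook over the top edge of the open part's long side, the one nearer the robot, so that the tray hangs freely on the outside of the box. Then lower the black ring case into the hung tray, upright and lid up. Drop neither of them, and do not knock over or shove about the coin capsules, the loupe and the two ingots.

Things in the scene. Friction and masses are not known exactly. Their poses are not given: they have to be found in the camera images.
- box (a point): Long grey steel box, 400 x 130 x 130 mm high, lying across in front of the robot; this point is under its centre, x along its length. Its front 220 mm (-x end, with a drop handle) are open on top; the lid is folded back over the rest and stands 17 mm above the rim. Inside it is 120 mm wide; papers lie up to 34 mm above its floor.
- platter (a joint): Turn of the round brass turntable (430 mm across, top 40 mm above the desk) that carries the box, rad, 0 at the start, growing anticlockwise from above. It turns about the box's centre at a light push (0.15 N m), the box and all on it with it.
- rim (a point): Point on the top edge of the box's long wall nearer the robot, midway through the 5 mm wall and midway along the open 220 mm (bare rim 110 mm each way), 170 mm above the desk. x along the rim towards the lid, y level out of the box towards the robot's side, z up.
- hook (a point): Hook of the loose sheet-metal tray (0.25-0.42 kg), an upside-down U 60 mm wide along x: throat 14 mm, 20 mm over its outer faces, bridge 3 mm thick. The point is the centre of the bridge's underside, which rests on the rim, 85 mm above the tray's underside. The tray hangs from the U's +y leg, its middle 52 mm along +y. Once hung, the axes lie along those of rim, leaning some 6 degrees.
- lip (a point): Lower end of the hook's free leg (the -y leg of the U), in its mid-width: 34 mm straight down from the bridge, then 9 mm flared 5 mm outwards as a lead-in. It must be lifted over the rim and comes down inside the box. The other leg is a flat strap 60 mm wide down to the tray's back.
- tray_floor (a point): Centre of the tray's floor (top surface, 3 mm above its underside, 82 mm below the hook's bridge), axes as hook. The tray is 120 mm along x, 90 mm along y, walls 30 mm high; inside 114 x 84 mm, 27 mm deep.
- case_center (a point): Centre of the black lacquer ring case, a rounded block 64 mm along its x, 58 mm along its y, 48 mm high (z up, lid on top, brass clasp on its -y face), 0.1 to 0.18 kg. It stands on the desk; an ingot lies beside its -x face, 10 to 19 mm away.
- capsules_center (a point): Centre of the upright column of five joined clear acrylic coin capsules, 50 mm across, 65 mm high, on the turntable beside the box's near long side. A bystander, too tall for the tray to hang over: the hung tray's underside is 45 mm above the turntable, its outer edge 10 mm lower.
- loupe_center (a point): Centre of the chrome folding loupe lying flat on the turntable, 98 mm long along its x, 38 mm wide, 22 mm high. A bystander, low enough to pass under the hung tray.
- ingot_a_center (a point): Centre of the gold ingot bar beside the ring case: 45 mm along its x, 100 mm along its y, 20 mm high. A bystander.
- ingot_b_center (a point): Centre of the like ingot bar on the turntable on the far side of the box. A bystander.
Mind the look-alikes: they are no part of the job. What is meant by the part that bears case_center is not purple or turquoise, and is the larger of those in its own colour.

How it is judged:
By the outcome, as a careful person would: the job done as asked, in the order asked, and still so for the second after the job is handed in, with the robot touching nothing.
It also fails if it takes over 64 s, if anything falls off the work surface, if the arm or the gripper's body presses on something with over 40 N, if the wrist force passes 120 N, or if a joint passes its speed limit or range.

## Working session

There is one attempt and no reset: what is moved stays moved. The work goes in short steps, Python scripts to look and compute and a tool call to move; the robot and the scene stay as the last step left them, time stands still between calls to the robot, and variables do not carry over. Pictures are saved under pics/ and viewed, at most 10 in all, crops included, and the job is handed in when it is done.

Besides the shell and the picture viewer there is one more tool, called by a JSON object that holds its "name" and its "arguments". send_rows: Moves the arm, as the interface text tells. Its arguments: {"type":"object","properties":{"xyz":{"type":"array"},"dr":{"type":"array"},"jaw":{"type":"number"},"grip_force":{"type":"number"}},"required":["xyz","dr"]}

```bash
mkdir -p pics; ls; python3 - <<'E'
from bench import *
import cv2
s=get_state(); print({k:s[k] for k in s})
for n in ("scene","top","wrist"):
    im=get_image(n); cv2.imwrite(f"pics/{n}0.png",im[:,:,::-1]); print(n,calibration(n))
E
```

```text
pics
{'time': 0.0, 'joint_positions': array([ 1.18009473,  0.32177995, -0.07006399,  1.45169342,  0.02261428,
        1.37079239, -0.05689112]), 'qd': array([ 0.00085712,  0.00045638, -0.00121683, -0.00042387,  0.00050923,
       -0.00102203, -0.00060354]), 'joint_torque': array([-4.76111964e-04, -4.91282523e+01, -4.04182160e-01, -3.12532461e+01,
       -6.39740657e-02,  4.36851103e-02,  1.84841238e-04]), 'position': array([ 0.25572468, -0.59700815,  0.23848004]), 'tool_rot': array([-3.07567224e+00, -6.31197790e-01,  7.79263881e-04]), 'ft_force': array([ 0.5920882 ,  0.14370407, -0.18990819]), 'torque': array([-0.00566513, -0.0147616 , -0.00036852]), 'grip_force': 0.0, 'grip_width': 0.9993946598770848}
scene {'vfov': 48.85397040575758, 'cx': 316.65184019664434, 'cy': 203.0463472574079, 'k1': -0.1010489489421974, 'rvec': array([ 1.14634285,  2.29143585, -1.05341716]), 'tvec': array([ 0.33515118, -0.18855995,  1.60529301])}
top {'vfov': 44.74710509401466, 'cx': 314.7774642651251, 'cy': 207.76165517264758, 'k1': 0.0381244676966176, 'rvec': array([ 2.17767023, -2.18078719,  0.11558386]), 'tvec': array([-0.03654505,  0.54443722,  1.29275619])}
wrist {'vfov': 62.013837954004124, 'cx': 318.0861045639205, 'cy': 200.74698139193583, 'k1': 0.012022504971876537, 'hand_eye': array([[-6.97652673e-04, -9.52185622e-01, -3.05519321e-01,
         8.49472226e-02],
       [ 9.99999250e-01, -9.71714358e-04,  7.44962018e-04,
        -1.00455525e-03],
       [-1.00621963e-03, -3.05518572e-01,  9.52185586e-01,
        -1.43933108e-01],
       [ 0.00000000e+00,  0.00000000e+00,  0.00000000e+00,
         1.00000000e+00]])}
```

View pics/top0.png

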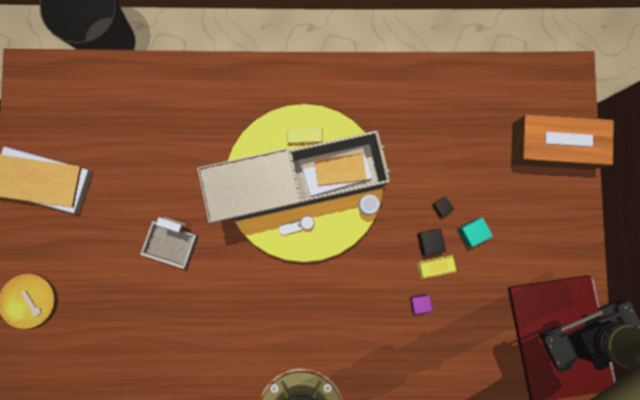

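View pics/scene0.png

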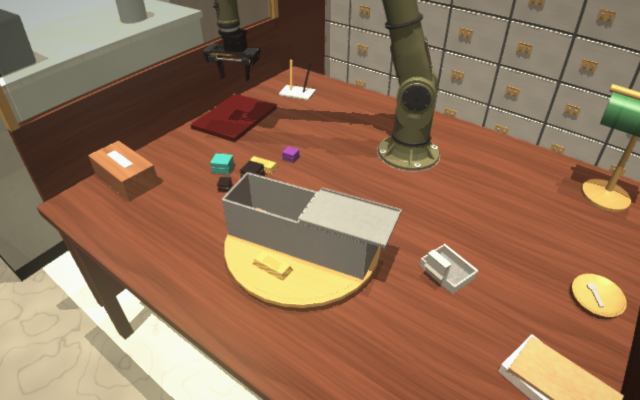

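The top view shows the box at about (293,178), with its open end to the right. The tray is at (169,243) with its hook at (170,225). The large black case is at (431,241), and the ingot at (437,267) is on its robot side. The capsules are at (369,205), and the scene view agrees. I'll enlarge the working area to read the corners.

```bash
cat > h.py <<'E'
from bench import *
import numpy as np, cv2
from scipy.spatial.transform import Rotation as R
def cam(n,s=None):
    c=calibration(n); f=200/np.tan(np.radians(c["vfov"]/2))
    if "rvec" in c:
        M=R.from_rotvec(c["rvec"]).as_matrix(); t=np.array(c["tvec"])
    else:
        s=s or get_state(); T=np.eye(4); T[:3,:3]=R.from_rotvec(s["tool_rot"]).as_matrix(); T[:3,3]=s["position"]
        W=np.linalg.inv(T@c["hand_eye"]); M=W[:3,:3]; t=W[:3,3]
    return c,f,M,t
def ray(n,uv,s=None):
    c,f,M,t=cam(n,s); d=(np.array(uv,float)-[c["cx"],c["cy"]])/f; u=d.copy()
    for _ in range(20): u=d/(1+c["k1"]*(u@u))
    return -M.T@t, M.T@np.array([u[0],u[1],1])
def onz(n,uv,z,s=None):
    o,d=ray(n,uv,s); return o+d*(z-o[2])/d[2]
def proj(n,P,s=None):
    c,f,M,t=cam(n,s); p=M@np.array(P)+t; u=p[:2]/p[2]
    return u*(1+c["k1"]*(u@u))*f+[c["cx"],c["cy"]]
E
python3 - <<'E'
from h import *
im=cv2.imread("pics/top0.png")[95:315,130:500]
cv2.imwrite("pics/crop.png",cv2.resize(im,(800,476),interpolation=cv2.INTER_CUBIC))
try: print(nose_length)
except Exception as e: print(e)
import bench; print([a for a in dir(bench) if a[0]!='_'])
E
```

```text
0.017
['MotionError', 'calibration', 'close_job', 'get_image', 'get_state', 'nose_length']
```

View pics/crop.png

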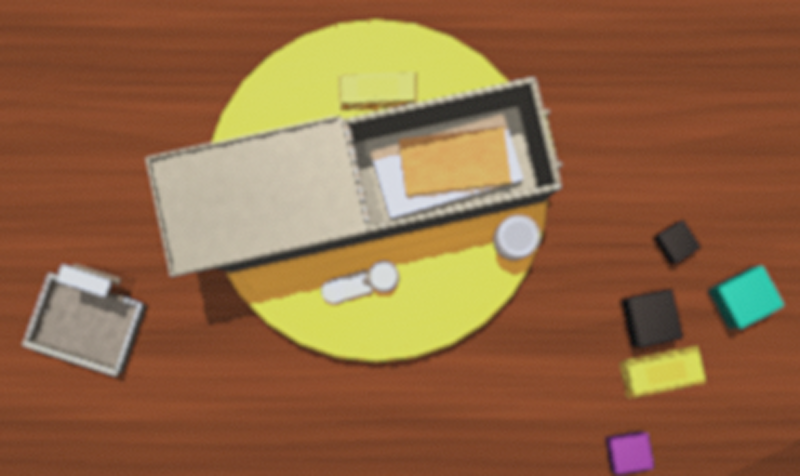

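```bash
python3 - <<'E'
from h import *
np.set_printoptions(precision=4,suppress=True)
P=lambda u,v,z: onz("top",(u/2.162+130,v/2.162+95),z)
for n,z,pts in [("box_end near,far",.17,[(558,187),(533,79)]),("lid Lfar,Lnear,Rnear,Rfar",.187,[(148,157),(170,275),(372,230),(345,120)]),
 ("caps",.105,[(518,236)]),("loupe",.06,[(325,294),(397,272)]),("case",.048,[(623,300),(674,291),(681,340),(634,347)]),
 ("ingot",.02,[(622,360),(700,348),(706,380),(632,396)]),
 ("hook",.088,[(62,266),(118,280),(110,295),(58,285)]),("tray",.03,[(47,275),(145,305),(120,376),(24,345)]),("small black",.03,[(677,244)])]:
    q=np.array([P(*p,z) for p in pts]); print(n,q[:,:2].tolist() and q[:,:2].round(4).tolist(),"mean",q.mean(0)[:2], "edges",np.linalg.norm(np.roll(q,-1,0)-q,axis=1))
# platter circle
im=cv2.imread("pics/top0.png"); hsv=cv2.cvtColor(im,cv2.COLOR_BGR2HSV)
m=cv2.inRange(hsv,(22,120,120),(35,255,255)); cs=max(cv2.findContours(m,0,2)[0],key=cv2.contourArea)
# fit on extreme circle
c,r=cv2.minEnclosingCircle(cs); print("platter",c,r,onz("top",c,.04),onz("top",(c[0]+r,c[1]),.04)-onz("top",c,.04))
# case blobs in top
m=cv2.inRange(hsv,(0,0,0),(179,255,60)); m[:190]=0;m[280:]=0;m[:,:410]=0;m[:,460:]=0
for k in cv2.findContours(m,0,2)[0]:
    if cv2.contourArea(k)>80: print("blk",cv2.minAreaRect(k))
E
```

```text
box_end near,far [[0.5948, -0.2138], [0.7184, -0.1873]] mean [ 0.6566 -0.2006] edges [0.1264 0.1264]
lid Lfar,Lnear,Rnear,Rfar [[0.6257, 0.2421], [0.4952, 0.2156], [0.5445, -0.0051], [0.6675, 0.025]] mean [0.5832 0.1194] edges [0.1331 0.2261 0.1266 0.2211]
caps [[0.5461, -0.1764]] mean [ 0.5461 -0.1764] edges [0.]
loupe [[0.4799, 0.0538], [0.5066, -0.0338]] mean [0.4933 0.01  ] edges [0.0915 0.0915]
case [[0.4727, -0.3116], [0.4837, -0.3744], [0.4238, -0.3813], [0.4152, -0.3237]] mean [ 0.4489 -0.3477] edges [0.0638 0.0604 0.0583 0.0587]
ingot [[0.399, -0.3149], [0.4139, -0.4125], [0.3742, -0.4187], [0.3545, -0.3262]] mean [ 0.3854 -0.3681] edges [0.0988 0.0401 0.0946 0.0459]
hook [[0.5125, 0.3631], [0.4957, 0.297], [0.478, 0.306], [0.49, 0.3671]] mean [0.494  0.3333] edges [0.0682 0.0199 0.0623 0.0229]
tray [[0.5056, 0.399], [0.4682, 0.2779], [0.3811, 0.3064], [0.4195, 0.4242]] mean [0.4436 0.3519] edges [0.1267 0.0916 0.1239 0.0897]
small black [[0.5434, -0.3847]] mean [ 0.5434 -0.3847] edges [0.]
platter (309.5, 229.0) 64.0020523071289 [ 0.486  -0.0229  0.04  ] [-0.0002 -0.1712  0.    ]
blk ((430.67645263671875, 242.29412841796875), (23.21156120300293, 23.536958694458008), 77.47119140625)
```

The rim runs at 13° to world y. The box centre is near (0.611,-0.006) and the rim point near (0.571,-0.108). The capsules cover rim x from -86 to -36 mm, so I'll hang the tray at rim x of about +50. The tray's hook is at (0.494,0.335), with the tray axis turned about -17.5°. The case is at (0.449,-0.348). First I move towards the tray, high up.

{"name": "send_rows", "arguments": {"xyz": [[34,-18,-8],[68,-35,-16],[102,-53,-24],[136,-71,-32],[170,-88,-40],[204,-106,-48],[238,-124,-56],[272,-142,-64],[306,-160,-72],[341,-177,-80]], "dr": [[0,0,-0.04],[0,0,-0.08],[0,0,-0.13],[0,0,-0.17],[0,0,-0.21],[0,0,-0.26],[0,0,-0.3],[0,0,-0.34],[0,0,-0.39],[0,0,-0.43]], "jaw": 50}}

```text
time: 0.98
position: [0.5002, -0.2988, 0.3199]
tool_rot: [2.87, 1.277, -0.001]
ft_force: [-0.3, 0.5, 0.1]
grip_width: 0.579
grip_force: 0.0
```

```bash
cat >> h.py <<'E'
def go(p,ang,lean=0):
    """shift (mm) and turn (rad) in tool axes to put TCP at p, tool y at world angle ang (deg), z down, then lean (deg) about tool x"""
    s=get_state(); T=R.from_rotvec(s["tool_rot"]); a=np.radians(ang)
    y=np.array([np.cos(a),np.sin(a),0]); z=np.array([0,0,-1.]); x=np.cross(y,z)
    G=R.from_matrix(np.stack([x,y,z],1))*R.from_rotvec([np.radians(lean),0,0])
    print("t",round(s["time"],2),"at",s["position"].round(4),"F",s["ft_force"].round(1),"w",round(s["grip_width"]*87,1),"gf",round(s["grip_force"],1))
    print("xyz",(T.inv().apply(np.array(p)-s["position"])*1000).round(1),"dr",(T.inv()*G).as_rotvec().round(3))
E
python3 -c "
from h import *
go((.47,.02,.32),20); go((.42,.31,.32),-17.5)"
```

```text
t 0.98 at [ 0.5002 -0.2988  0.3199] F [-0.3  0.5  0.1] w 50.4 gf 0.0
xyz [ 2.165e+02 -2.360e+02 -2.000e-01] dr [-0.     0.    -1.083]
t 0.98 at [ 0.5002 -0.2988  0.3199] F [-0.3  0.5  0.1] w 50.4 gf 0.0
xyz [ 3.984e+02 -4.673e+02 -3.000e-01] dr [-0.     0.    -0.428]
```

{"name": "send_rows", "arguments": {"xyz": [[20,-23,0],[40,-47,0],[60,-70,0],[80,-94,0],[100,-117,0],[120,-140,0],[140,-164,0],[160,-187,0],[180,-210,0],[200,-234,0]], "dr": [[0,0,-0.04],[0,0,-0.08],[0,0,-0.13],[0,0,-0.17],[0,0,-0.21],[0,0,-0.26],[0,0,-0.3],[0,0,-0.34],[0,0,-0.39],[0,0,-0.43]]}}

```text
time: 1.82
position: [0.46, 0.0061, 0.3194]
tool_rot: [2.532, 1.859, -0.001]
ft_force: [1.6, 0.7, 0.7]
grip_width: 0.577
grip_force: 0.0
```

```bash
python3 -c "
from h import *
go((.494,.335,.25),-17.5)"
```

```text
t 1.82 at [0.46   0.0061 0.3194] F [1.6 0.7 0.7] w 50.2 gf 0.0
xyz [324.  -66.   69.2] dr [0.    0.001 0.001]
```

{"name": "send_rows", "arguments": {"xyz": [[36,-7,0],[72,-14,0],[108,-21,5],[144,-29,12],[180,-37,20],[216,-44,30],[252,-52,40],[288,-59,55],[324,-66,69],[324,-66,69]], "dr": [[0,0,0],[0,0,0],[0,0,0],[0,0,0],[0,0,0],[0,0,0],[0,0,0],[0,0,0],[0,0,0],[0,0,0]]}}

```text
time: 2.65
position: [0.4911, 0.341, 0.2462]
tool_rot: [-2.518, -1.865, 0.007]
ft_force: [-1.6, -1.1, 0.6]
grip_width: 0.577
grip_force: 0.0
```

```bash
python3 -c "
from h import *
s=get_state(); np.save('s1.npy',s,allow_pickle=True)
im=get_image('wrist'); cv2.imwrite('pics/w1.png',im[:,:,::-1]); print(s['position'],s['tool_rot'])
for p in [(.494,.335,.088),(.494+.009,.335+.0286,.088),(.494-.009,.335-.0286,.088),(.4436,.3519,.03)]: print(proj('wrist',p,s).round(0))"
```

```text
[0.49105385 0.34095918 0.24621156] [-2.51784346 -1.86494457  0.00651569]
[325. 194.]
[325. 163.]
[324. 224.]
[276. 178.]
```

View pics/w1.png

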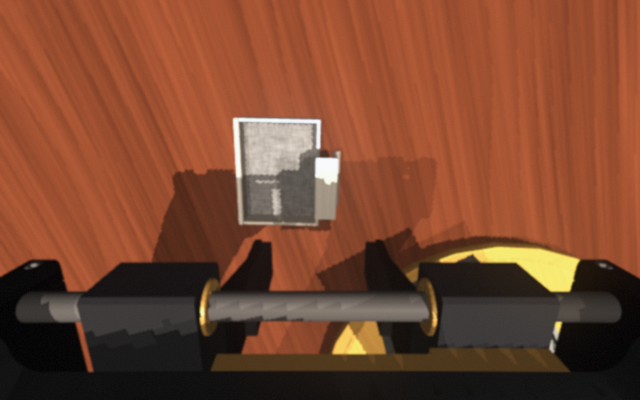

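The wrist view shows the tray spanning (235-321, 118-226), square to the gripper. The hook bridge spans about (316-339, 153-220).

```bash
python3 -c "
from h import *
s=np.load('s1.npy',allow_pickle=True).item()
for uv,z in [((327.5,187),.088),((316,187),.088),((339,187),.088),((327.5,153),.088),((327.5,220),.088)]: print(onz('wrist',uv,z,s).round(4))
q=np.array([onz('wrist',uv,.03,s) for uv in [(234,118),(321,119),(318,226),(239,224)]]); print(q.round(4),q.mean(0))
im=cv2.imread('pics/w1.png'); print(im[185,300:350].mean(1).astype(int)); print(im[145:230,326].mean(1).astype(int))
go((.494,.335,.25),-17.5)"
```

```text
[0.4986 0.341  0.088 ]
[0.4883 0.3441 0.088 ]
[0.509  0.3379 0.088 ]
[0.5077 0.3718 0.088 ]
[0.4892 0.3091 0.088 ]
[[0.4222 0.4262 0.03  ]
 [0.5096 0.3985 0.03  ]
 [0.4711 0.2835 0.03  ]
 [0.3838 0.3124 0.03  ]] [0.44667552 0.35515337 0.03      ]
[ 86  84  83  83  81  85  86  88  88  85  84  87  88  90  98 122 145 151
 152 151 152 150 149 147 147 148 151 158 164 164 158 149 148 149 150 144
 131 112  99  93  87  83  80  78  80  78  79  80  81  84]
[102 101 102  98  88  71  59  55  55  54  51  64 133 219 246 250 249 249
 249 249 249 249 250 249 249 249 249 248 247 246 246 245 246 246 245 246
 243 237 211 170 151 147 148 150 148 149 148 148 149 148 147 148 149 147
 148 148 147 146 148 147 147 146 144 145 145 144 145 145 144 144 144 144
 143 134 105  70  57  58  59  59  60  62  61  61  62]
t 2.7 at [0.4922 0.3377 0.2477] F [-0.6 -0.3 -0. ] w 50.0 gf 0.0
xyz [-2.   2.5 -2.4] dr [-0.007  0.001  0.007]
```

```bash
python3 -c "
from h import *
s=get_state()
im=get_image('wrist'); cv2.imwrite('pics/w2.png',im[:,:,::-1])
hsv=cv2.cvtColor(im,cv2.COLOR_RGB2HSV); m=((hsv[:,:,1]<60)&(hsv[:,:,2]>100)).astype(np.uint8); m[240:]=0
k=max(cv2.findContours(m,0,2)[0],key=cv2.contourArea); print(cv2.boundingRect(k))
v=im.mean(2).astype(int)
for r in (175,185,200): print(v[r,300:350].tolist())
go((.4955,.3375,.072),-17.5)"
```

```text
(231, 114, 106, 108)
[87, 85, 84, 85, 85, 86, 88, 87, 88, 87, 87, 103, 161, 227, 247, 249, 248, 247, 245, 244, 245, 245, 245, 245, 245, 246, 246, 245, 245, 245, 246, 246, 245, 238, 205, 138, 100, 85, 78, 78, 79, 79, 81, 82, 85, 85, 87, 89, 89, 92]
[86, 86, 86, 86, 87, 86, 83, 80, 79, 78, 79, 87, 109, 132, 147, 148, 151, 150, 150, 149, 146, 148, 148, 147, 150, 149, 149, 147, 147, 146, 148, 149, 145, 132, 117, 102, 94, 89, 88, 85, 81, 79, 77, 80, 77, 76, 79, 80, 84, 85]
[83, 85, 86, 85, 88, 87, 87, 84, 83, 81, 81, 90, 117, 139, 146, 147, 148, 149, 147, 146, 146, 144, 145, 145, 146, 147, 146, 144, 145, 146, 147, 147, 139, 123, 106, 95, 88, 85, 82, 83, 84, 85, 88, 85, 81, 78, 77, 77, 77, 77]
t 2.75 at [0.4937 0.3352 0.2489] F [ 0.6  0.  -0.3] w 50.0 gf 0.0
xyz [  2.9   1.7 176.9] dr [-0.004  0.001  0.004]
```

{"name": "send_rows", "arguments": {"xyz": [[2,1,22],[4,2,44],[5,3,66],[5,3,88],[5,3,110],[5,3,132],[5,3,150],[5,3,164],[5,3,173],[5,3,177]], "dr": [[0,0,0],[0,0,0],[0,0,0],[0,0,0],[0,0,0],[0,0,0],[0,0,0],[0,0,0],[0,0,0],[0,0,0]]}}

```text
time: 3.58
position: [0.4999, 0.336, 0.0727]
tool_rot: [2.535, 1.854, -0.002]
ft_force: [-0.9, -0.3, 0.4]
grip_width: 0.574
grip_force: 0.0
```

{"name": "send_rows", "arguments": {"xyz": [[0,0,0],[0,0,0],[0,0,0],[0,0,0],[0,0,0],[0,0,0],[0,0,0],[0,0,0],[0,0,0],[0,0,0]], "dr": [[0,0,0],[0,0,0],[0,0,0],[0,0,0],[0,0,0],[0,0,0],[0,0,0],[0,0,0],[0,0,0],[0,0,0]], "jaw": 10, "grip_force": 40}}

```text
time: 4.42
position: [0.4985, 0.3385, 0.0743]
tool_rot: [-2.533, -1.857, 0.001]
ft_force: [-4.2, 0.1, 5.5]
grip_width: 0.232
grip_force: 39.4
```

{"name": "send_rows", "arguments": {"xyz": [[0,0,-4],[0,0,-15],[0,0,-35],[0,0,-60],[0,0,-90],[0,0,-120],[0,0,-150],[0,0,-180],[0,0,-205],[0,0,-220]], "dr": [[0,0,0],[0,0,0],[0,0,0],[0,0,0],[0,0,0],[0,0,0],[0,0,0],[0,0,0],[0,0,0],[0,0,0]], "grip_force": 55}}

```text
time: 5.25
position: [0.5004, 0.3378, 0.2972]
tool_rot: [2.533, 1.856, 0.007]
ft_force: [0.1, 0.7, -2.8]
grip_width: 0.226
grip_force: 54.7
```

{"name": "send_rows", "arguments": {"xyz": [[0,0,0],[0,0,0],[0,0,0],[0,0,0],[0,0,0],[0,0,0],[0,0,0],[0,0,0],[0,0,0],[0,0,0]], "dr": [[0,0,0],[0,0,0],[0,0,0],[0,0,0],[0,0,0],[0,0,0],[0,0,0],[0,0,0],[0,0,0],[0,0,0]]}}

```text
time: 6.08
position: [0.4995, 0.3376, 0.2935]
tool_rot: [2.534, 1.857, -0.0]
ft_force: [0.1, -0.5, -3.6]
grip_width: 0.225
grip_force: 54.7
```

```bash
python3 -c "
from h import *
s=get_state(); np.save('s2.npy',s,allow_pickle=True)
im=get_image('wrist'); sc=get_image('scene')
cv2.imwrite('pics/w3.png',np.vstack([cv2.resize(im[60:260],(640,200)),cv2.resize(sc[150:350,300:620],(640,400))])[:,:,::-1])
go((.4955,.15,.295),0);go((.5595,-.0589,.295),13.05)"
```

```text
t 6.18 at [0.4996 0.3376 0.2935] F [-0.4 -0.8 -3.6] w 19.6 gf 54.7
xyz [-180.1   52.6   -1.5] dr [ 0.     0.    -0.306]
t 6.18 at [0.4996 0.3376 0.2935] F [-0.4 -0.8 -3.6] w 19.6 gf 54.7
xyz [-360.   176.6   -1.4] dr [ 0.     0.    -0.534]
```

View pics/w3.png

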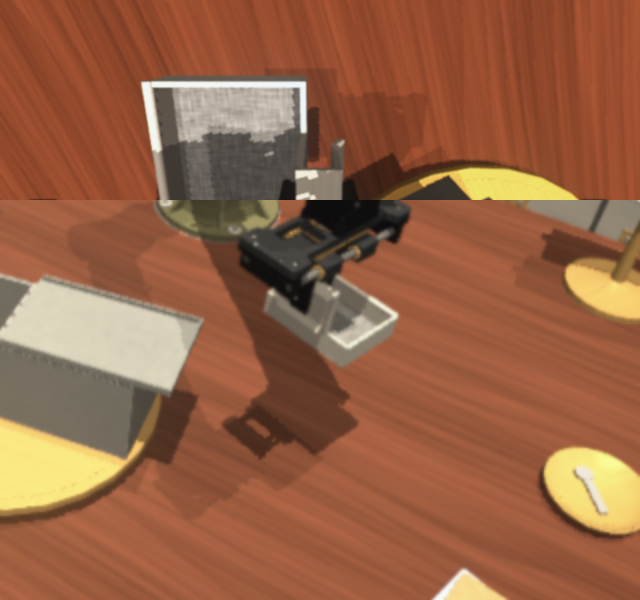

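The tray is held level by its bridge. I'll check the hook's offset along the jaws' width using the tray's far edge, at about row 143 of the wrist picture.

```bash
python3 -c "
from h import *
s=np.load('s2.npy',allow_pickle=True).item(); T=R.from_rotvec(s['tool_rot'])
for uv in [(142,143),(306,143),(225,143),(300,230)]:
  for zt in ([.044] if uv[1]<200 else [-.014]):
    o=onz('wrist',uv,s['position'][2]-zt,s); print(uv,(T.inv().apply(o-s['position'])*1000).round(1))
"
```

```text
(142, 143) [ 59.1 -98.8  44. ]
(306, 143) [59.2 -7.  44. ]
(225, 143) [ 59.2 -52.4  44. ]
(300, 230) [ 30.8  -7.9 -14. ]
```

{"name": "send_rows", "arguments": {"xyz": [[-10,4,-4],[-30,12,-8],[-60,24,-12],[-95,38,-15],[-130,52,-15],[-165,66,-15],[-200,80,-15],[-230,92,-15],[-250,100,-15],[-260,104,-15]], "dr": [[0,0,-0.01],[0,0,-0.04],[0,0,-0.08],[0,0,-0.13],[0,0,-0.18],[0,0,-0.22],[0,0,-0.26],[0,0,-0.3],[0,0,-0.32],[0,0,-0.33]]}}

```text
time: 7.02
position: [0.5208, 0.0534, 0.3086]
tool_rot: [2.199, 2.241, -0.002]
ft_force: [-0.2, -0.9, -4.0]
grip_width: 0.228
grip_force: 54.7
```

```bash
python3 -c "
from h import *
go((.580,-.147,.30),13.05)"
```

```text
t 7.02 at [0.5208 0.0534 0.3086] F [-0.2 -0.9 -4. ] w 19.8 gf 54.7
xyz [-201.5   55.4    9. ] dr [ 0.     0.002 -0.209]
```

{"name": "send_rows", "arguments": {"xyz": [[-15,4,1],[-40,11,2],[-70,19,3],[-105,29,4],[-140,38,6],[-170,47,8],[-190,52,9],[-201,55,9],[-201,55,9],[-201,55,9]], "dr": [[0,0,-0.02],[0,0,-0.05],[0,0,-0.09],[0,0,-0.13],[0,0,-0.17],[0,0,-0.2],[0,0,-0.21],[0,0,-0.21],[0,0,-0.21],[0,0,-0.21]]}}

```text
time: 7.85
position: [0.5802, -0.14, 0.2995]
tool_rot: [-1.946, -2.465, -0.002]
ft_force: [0.2, 0.5, -4.2]
grip_width: 0.226
grip_force: 54.7
```

{"name": "send_rows", "arguments": {"xyz": [[0,0,0],[0,0,0],[0,0,0],[0,0,0],[0,0,0],[0,0,0],[0,0,0],[0,0,0],[0,0,0],[0,0,0]], "dr": [[0,0,0],[0,0,0],[0,0,0],[0,0,0],[0,0,0],[0,0,0],[0,0,0],[0,0,0],[0,0,0],[0,0,0]]}}

```text
time: 8.68
position: [0.5802, -0.1414, 0.2995]
tool_rot: [-1.947, -2.465, 0.0]
ft_force: [0.5, -0.3, -2.5]
grip_width: 0.223
grip_force: 54.7
```

```bash
python3 -c "
from h import *
s=get_state(); np.save('s3.npy',s,allow_pickle=True); print(s['position'])
im=get_image('wrist'); cv2.imwrite('pics/w4.png',im[:,:,::-1])
X=np.array([-.226,.974,0]);Y=np.array([-.974,-.226,0]);r=np.array([.5708,-.1076,.17])
for x in (0,.05,.1,.11): print(x,proj('wrist',r+x*X,s).round(1),proj('wrist',r+x*X+.0025*Y,s).round(1))
"
```

```text
[ 0.58021511 -0.14141106  0.29949377]
0 [316.2 157.6] [313.2 157.6]
0.05 [316.4  94.2] [313.2  94.2]
0.1 [316.7  22.5] [313.2  22.4]
0.11 [316.7   6.9] [313.3   6.9]
```

View pics/w4.png

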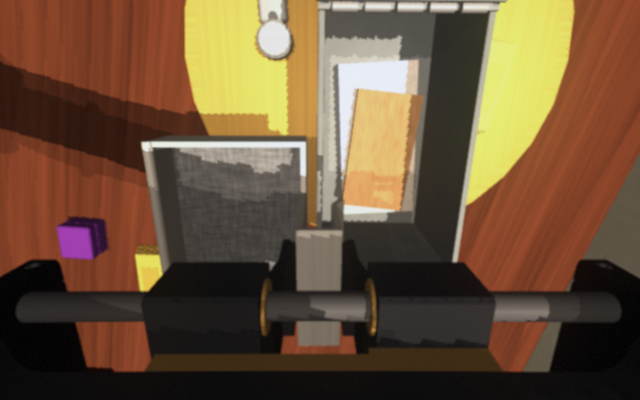

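The near rim runs almost vertically at about column 320, from row 12 to row 220. The lid edge is at row 8, as predicted. I'll read its exact columns.

```bash
python3 -c "
from h import *
im=cv2.imread('pics/w4.png')
for r in (25,60,95,130,160,190): print(r,[tuple(p) for p in im[r,310:332].tolist()][::1] if r==95 else im[r,308:334].mean(1).astype(int).tolist(), im[r,308:334].astype(int)[:,2].__sub__(im[r,308:334].astype(int)[:,0]).tolist())
"
```

```text
25 [136, 138, 139, 137, 135, 136, 135, 134, 131, 127, 135, 158, 172, 179, 178, 168, 137, 97, 82, 84, 82, 82, 85, 85, 85, 84] [125, 128, 128, 127, 126, 124, 124, 126, 120, 98, 56, 29, 22, 22, 23, 22, 19, 15, 12, 12, 12, 12, 12, 11, 13, 10]
60 [141, 142, 143, 143, 141, 140, 140, 140, 135, 131, 142, 164, 177, 180, 177, 172, 167, 170, 172, 174, 175, 183, 193, 198, 200, 200] [128, 130, 131, 131, 130, 129, 129, 128, 119, 88, 43, 24, 21, 22, 21, 20, 21, 20, 22, 21, 22, 22, 22, 22, 21, 22]
95 [(76, 155, 207), (74, 152, 205), (73, 150, 203), (73, 151, 203), (73, 149, 202), (74, 150, 202), (82, 149, 197), (109, 152, 185), (143, 166, 178), (162, 180, 186), (169, 186, 191), (169, 185, 191), (162, 178, 184), (150, 165, 171), (146, 160, 167), (155, 171, 177), (162, 178, 185), (161, 177, 183), (166, 181, 188), (173, 189, 196), (182, 198, 205), (187, 203, 209)] [130, 131, 131, 131, 130, 130, 129, 128, 115, 76, 35, 24, 22, 22, 22, 21, 21, 22, 23, 22, 22, 23, 23, 22, 23, 22]
130 [136, 140, 139, 139, 137, 138, 139, 135, 131, 142, 165, 181, 185, 182, 176, 167, 168, 168, 169, 169, 171, 180, 189, 195, 197, 196] [126, 127, 127, 125, 125, 127, 127, 124, 99, 58, 28, 23, 23, 23, 24, 22, 22, 22, 22, 21, 21, 23, 22, 24, 23, 24]
160 [100, 102, 102, 101, 100, 102, 101, 101, 98, 98, 105, 107, 109, 106, 114, 139, 163, 173, 171, 174, 179, 188, 194, 196, 197, 197] [88, 92, 91, 90, 91, 90, 92, 87, 69, 40, 20, 15, 17, 18, 17, 20, 21, 21, 22, 22, 22, 23, 23, 23, 24, 24]
190 [93, 95, 96, 94, 94, 96, 96, 97, 109, 133, 153, 153, 132, 112, 129, 156, 166, 167, 167, 166, 165, 166, 168, 168, 167, 161] [80, 89, 87, 86, 86, 87, 87, 81, 56, 32, 21, 21, 19, 17, 18, 20, 21, 21, 21, 21, 20, 22, 22, 21, 23, 21]
```

The measured rim lies 3.2 mm further from the robot than my estimate and is parallel to it. The corrected hang point for the hook is (0.5626,-0.0582).

```bash
python3 -c "
from h import *
go((.5626,-.0582,.23),13.05)"
```

```text
t 8.73 at [ 0.5802 -0.1414  0.2995] F [ 0.5 -0.3 -3.5] w 19.6 gf 54.7
xyz [85.   2.2 69.5] dr [-0.     0.     0.006]
```

{"name": "send_rows", "arguments": {"xyz": [[8,0,2],[20,1,8],[34,1,18],[48,2,30],[62,2,44],[74,2,56],[82,2,64],[85,2,69],[85,2,69],[85,2,69]], "dr": [[0,0,0],[0,0,0],[0,0,0],[0,0,0],[0,0,0.005],[0,0,0.005],[0,0,0.006],[0,0,0.006],[0,0,0.006],[0,0,0.006]]}}

```text
time: 9.57
position: [0.5626, -0.0586, 0.2308]
tool_rot: [1.954, 2.459, -0.001]
ft_force: [0.6, 0.4, -4.8]
grip_width: 0.225
grip_force: 54.7
```

{"name": "send_rows", "arguments": {"xyz": [[0,0,0],[0,0,0],[0,0,0],[0,0,0],[0,0,0],[0,0,0],[0,0,0],[0,0,0],[0,0,0],[0,0,0]], "dr": [[0,0,0],[0,0,0],[0,0,0],[0,0,0],[0,0,0],[0,0,0],[0,0,0],[0,0,0],[0,0,0],[0,0,0]]}}

```text
time: 10.4
position: [0.5624, -0.0582, 0.2305]
tool_rot: [1.954, 2.46, -0.0]
ft_force: [-0.8, 0.7, -3.8]
grip_width: 0.224
grip_force: 54.7
```

```bash
python3 -c "
from h import *
go((.5626,-.0582,.163),13.05)
s=get_state(); v=get_image('wrist'); cv2.imwrite('pics/w5.png',v[:,:,::-1])
r=np.array([.5739,-.1069,.17]);X=np.array([-.226,.974,0])
for x in (.085,.1,.11): print(proj('wrist',r+x*X,s).round(1))
for rr in (100,120,140,160,180,200): print(rr,v[rr,300:345].mean(1).astype(int).tolist())
"
```

```text
t 10.4 at [ 0.5624 -0.0582  0.2305] F [-0.8  0.7 -3.8] w 19.5 gf 54.7
xyz [-0.1  0.2 67.5] dr [-0.  0.  0.]
[317.9 177.9]
[317.9 154.2]
[317.9 137.9]
100 [121, 121, 121, 123, 125, 127, 129, 128, 128, 136, 159, 178, 186, 185, 185, 182, 182, 185, 186, 186, 185, 187, 187, 187, 186, 186, 183, 186, 183, 185, 185, 184, 184, 184, 185, 183, 184, 183, 183, 182, 183, 185, 183, 182, 182]
120 [121, 121, 121, 121, 125, 125, 128, 129, 128, 136, 158, 179, 185, 185, 182, 185, 187, 188, 188, 187, 189, 188, 186, 187, 186, 187, 187, 186, 186, 186, 184, 186, 185, 185, 184, 186, 185, 185, 185, 184, 184, 186, 184, 185, 185]
140 [83, 82, 83, 81, 80, 79, 84, 94, 95, 98, 95, 95, 97, 105, 129, 154, 168, 176, 176, 177, 173, 168, 157, 148, 147, 147, 147, 137, 121, 105, 122, 170, 207, 217, 218, 216, 217, 217, 217, 217, 217, 219, 219, 218, 219]
160 [182, 217, 226, 227, 217, 184, 126, 95, 94, 94, 94, 93, 95, 98, 115, 139, 158, 165, 165, 165, 162, 147, 118, 90, 79, 78, 79, 78, 79, 85, 94, 97, 100, 100, 99, 101, 98, 103, 129, 161, 177, 181, 181, 191, 211]
180 [110, 135, 147, 149, 141, 122, 92, 84, 88, 93, 92, 92, 92, 92, 90, 91, 94, 94, 95, 94, 91, 81, 76, 74, 76, 76, 78, 76, 78, 77, 77, 76, 76, 76, 76, 76, 77, 77, 84, 107, 128, 138, 155, 190, 219]
200 [63, 64, 65, 64, 62, 57, 62, 73, 86, 88, 88, 88, 90, 87, 80, 71, 72, 72, 76, 74, 71, 68, 68, 73, 73, 74, 75, 72, 73, 73, 74, 73, 76, 73, 72, 72, 69, 69, 67, 70, 72, 80, 92, 132, 183]
```

The rim's centre is at column 318.2 and the prediction was 317.9, so the hook is aligned. Lowering.

{"name": "send_rows", "arguments": {"xyz": [[0,0,5],[0,0,12],[0,0,20],[0,0,28],[0,0,36],[0,0,44],[0,0,52],[0,0,59],[0,0,64],[0,0,66]], "dr": [[0,0,0],[0,0,0],[0,0,0],[0,0,0],[0,0,0],[0,0,0],[0,0,0],[0,0,0],[0,0,0],[0,0,0]]}}

```text
time: 11.28
position: [0.562, -0.0582, 0.1634]
tool_rot: [-1.953, -2.459, 0.001]
ft_force: [0.3, -0.7, -4.1]
grip_width: 0.225
grip_force: 54.7
```

{"name": "send_rows", "arguments": {"xyz": [[0,0,0],[0,0,1],[0,0,1],[0,0,1],[0,0,1],[0,0,1],[0,0,1],[0,0,1],[0,0,1],[0,0,1]], "dr": [[0,0,0],[-0.01,0,0],[-0.02,0,0],[-0.03,0,0],[-0.04,0,0],[-0.05,0,0],[-0.06,0,0],[-0.06,0,0],[-0.06,0,0],[-0.06,0,0]]}}

```text
time: 12.12
position: [0.5625, -0.0583, 0.1636]
tool_rot: [1.931, 2.429, 0.073]
ft_force: [0.2, 0.4, -3.9]
grip_width: 0.228
grip_force: 54.7
```

{"name": "send_rows", "arguments": {"xyz": [[0,0,0.5],[0,0,1],[0,0,1.5],[0,0,2],[0,0,2.5],[0,0,3],[0,0,3.5],[0,0,3.5],[0,0,3.5],[0,0,3.5]], "dr": [[0,0,0],[0,0,0],[0,0,0],[0,0,0],[0,0,0],[0,0,0],[0,0,0],[0,0,0],[0,0,0],[0,0,0]]}}

```text
time: 12.95
position: [0.5627, -0.0582, 0.16]
tool_rot: [1.93, 2.43, 0.073]
ft_force: [0.3, 0.0, -3.9]
grip_width: 0.225
grip_force: 54.7
```

{"name": "send_rows", "arguments": {"xyz": [[0,0,0.5],[0,0,1],[0,0,1.5],[0,0,2],[0,0,2],[0,0,2],[0,0,2],[0,0,2],[0,0,2],[0,0,2]], "dr": [[0,0,0],[0,0,0],[0,0,0],[0,0,0],[0,0,0],[0,0,0],[0,0,0],[0,0,0],[0,0,0],[0,0,0]]}}

```text
time: 13.78
position: [0.5632, -0.0586, 0.1598]
tool_rot: [1.929, 2.428, 0.072]
ft_force: [-5.5, -0.4, 7.1]
grip_width: 0.222
grip_force: 54.7
```

The bridge rests on the rim. Releasing and withdrawing.

{"name": "send_rows", "arguments": {"xyz": [[0,0,-1],[0,0,-1],[0,0,-1],[0,0,-1],[0,0,-1],[0,0,-1],[0,0,-1],[0,0,-1],[0,0,-1],[0,0,-1]], "dr": [[0,0,0],[0,0,0],[0,0,0],[0,0,0],[0,0,0],[0,0,0],[0,0,0],[0,0,0],[0,0,0],[0,0,0]], "jaw": 46, "grip_force": 30}}

```text
time: 14.62
position: [0.5627, -0.0581, 0.159]
tool_rot: [1.93, 2.43, 0.073]
ft_force: [-0.7, -0.0, 0.0]
grip_width: 0.531
grip_force: 0.0
```

{"name": "send_rows", "arguments": {"xyz": [[0,0,-3],[0,0,-10],[0,0,-20],[0,0,-32],[0,0,-45],[0,0,-60],[0,0,-75],[0,0,-90],[0,0,-100],[0,0,-105]], "dr": [[0,0,0],[0,0,0],[0,0,0],[0,0,0],[0,0,0],[0,0,0],[0.03,0,0],[0.06,0,0],[0.06,0,0],[0.06,0,0]]}}

```text
time: 15.45
position: [0.5577, -0.0592, 0.2664]
tool_rot: [1.952, 2.458, 0.003]
ft_force: [-0.0, 0.5, 0.9]
grip_width: 0.53
grip_force: 0.0
```

```bash
python3 -c "
from h import *
go((.47,-.30,.27),-79.5)
s=get_state(); v=get_image('wrist');sc=get_image('scene');tp=get_image('top')
cv2.imwrite('pics/w6.png',np.vstack([cv2.resize(v[:250],(640,250)),np.hstack([cv2.resize(sc[130:305,180:420],(394,287)),cv2.resize(tp[110:280,180:326],(246,287))])])[:,:,::-1])
"
```

```text
t 15.45 at [ 0.5577 -0.0592  0.2664] F [-0.   0.5  0.9] w 46.1 gf 0.0
xyz [-214.6 -140.    -3.9] dr [ 0.004 -0.002  1.616]
```

View pics/w6.png

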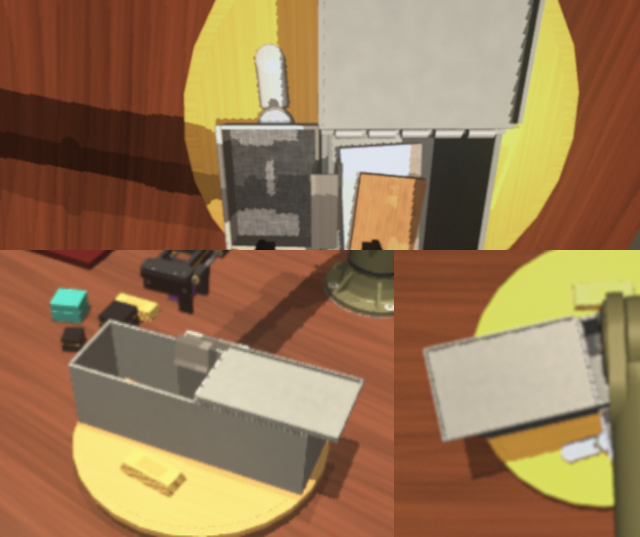

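The tray hangs on the rim's outside, with its hook at about (325,205) of the wrist part, and it is clear of the lid. I'll locate it now and then go on to the case.

```bash
python3 -c "
from h import *
s=get_state(); v=get_image('wrist'); cv2.imwrite('pics/w7.png',v[:,:,::-1])
X=np.array([-.226,.974,0]);Y=np.array([-.974,-.226,0]);r=np.array([.5739,-.1069,.17])
def rel(uv,z): d=onz('wrist',uv,z,s)-r; return np.round([d@X*1e3,d@Y*1e3],1)
print(s['position'],rel((218,126),.105),rel((227,246),.105),rel((318,126),.115))
g=v.astype(int)
for rr in (150,200,230): print(rr,g[rr,212:240].mean(1).astype(int).tolist(), g[rr,300:345].mean(1).astype(int).tolist())
print(g[112:145,270].mean(1).astype(int).tolist())
"
```

```text
[ 0.55647881 -0.05962939  0.26411382] [107.9  95. ] [-9.5 97. ] [108.8   6. ]
150 [111, 114, 114, 115, 114, 113, 119, 131, 142, 141, 129, 108, 81, 60, 51, 50, 50, 49, 51, 53, 58, 65, 74, 76, 79, 83, 86, 87] [85, 82, 84, 89, 93, 95, 90, 88, 87, 86, 87, 90, 91, 93, 89, 91, 103, 129, 150, 148, 124, 86, 70, 104, 145, 163, 168, 168, 164, 155, 149, 155, 161, 163, 171, 172, 159, 128, 107, 101, 100, 120, 174, 216, 226]
200 [112, 129, 129, 117, 113, 119, 130, 134, 134, 127, 112, 98, 100, 103, 100, 91, 76, 60, 52, 50, 48, 47, 49, 51, 54, 58, 59, 59] [63, 62, 62, 61, 57, 57, 59, 60, 62, 63, 62, 62, 78, 96, 109, 113, 113, 112, 114, 114, 112, 112, 112, 114, 113, 112, 114, 113, 113, 115, 113, 114, 110, 113, 112, 114, 114, 115, 112, 104, 91, 82, 82, 111, 170]
230 [64, 64, 62, 61, 61, 63, 64, 62, 63, 77, 101, 127, 141, 150, 167, 191, 205, 203, 180, 141, 101, 82, 77, 77, 78, 79, 86, 106] [111, 87, 68, 62, 65, 66, 68, 67, 66, 66, 68, 70, 78, 92, 106, 108, 111, 111, 111, 112, 110, 109, 110, 107, 108, 109, 109, 109, 110, 113, 112, 110, 108, 111, 111, 112, 113, 109, 107, 102, 96, 90, 78, 74, 94]
[218, 221, 221, 220, 221, 220, 222, 215, 197, 182, 162, 118, 91, 138, 198, 221, 217, 192, 162, 148, 149, 152, 153, 154, 157, 156, 156, 152, 150, 150, 147, 147, 138]
```

{"name": "send_rows", "arguments": {"xyz": [[-10,-6,-4],[-30,-20,-8],[-55,-36,-10],[-80,-52,-10],[-105,-68,-10],[-130,-85,-10],[-155,-101,-10],[-180,-117,-10],[-200,-130,-8],[-214,-140,-4]], "dr": [[0,0,0.06],[0,0,0.16],[0,0,0.27],[0,0,0.38],[0,0,0.49],[0,0,0.6],[0,0,0.71],[0,0,0.82],[0,0,0.93],[0,0,1.04]], "jaw": 87}}

```text
time: 16.48
position: [0.4666, -0.3026, 0.2671]
tool_rot: [2.923, 1.15, -0.002]
ft_force: [-0.2, -1.1, -1.0]
grip_width: 0.998
grip_force: 0.0
```

```bash
python3 -c "
from h import *
go((.449,-.348,.22),-79.5)"
```

```text
t 16.48 at [ 0.4666 -0.3026  0.2671] F [-0.2 -1.1 -1. ] w 86.8 gf 0.0
xyz [-43.8  21.2  47.1] dr [-0.     0.001  0.567]
```

{"name": "send_rows", "arguments": {"xyz": [[-5,2,2],[-11,5,6],[-18,8,11],[-25,12,17],[-32,15,24],[-38,18,31],[-42,20,37],[-44,21,42],[-44,21,46],[-44,21,47]], "dr": [[0,0,0.06],[0,0,0.13],[0,0,0.21],[0,0,0.3],[0,0,0.38],[0,0,0.46],[0,0,0.53],[0,0,0.567],[0,0,0.567],[0,0,0.567]]}}

```text
time: 17.32
position: [0.4502, -0.3447, 0.2192]
tool_rot: [-3.125, -0.302, 0.003]
ft_force: [-0.2, 0.1, -0.5]
grip_width: 0.998
grip_force: 0.0
```

{"name": "send_rows", "arguments": {"xyz": [[0,0,0],[0,0,0],[0,0,0],[0,0,0],[0,0,0],[0,0,0],[0,0,0],[0,0,0],[0,0,0],[0,0,0]], "dr": [[0,0,0],[0,0,0],[0,0,0],[0,0,0],[0,0,0],[0,0,0],[0,0,0],[0,0,0],[0,0,0],[0,0,0]]}}

```text
time: 18.15
position: [0.4511, -0.3452, 0.2209]
tool_rot: [3.127, 0.301, -0.0]
ft_force: [-0.4, -0.4, -0.1]
grip_width: 0.999
grip_force: 0.0
```

```bash
python3 -c "
from h import *
s=get_state(); np.save('s4.npy',s,allow_pickle=True); print(s['position'],s['tool_rot'])
im=get_image('wrist'); cv2.imwrite('pics/w8.png',im[:,:,::-1])
for p in [(.449,-.348,.048),(.385,-.368,.02)]: print(proj('wrist',p,s).round(0))"
```

```text
[ 0.45109972 -0.34517597  0.22085473] [ 3.12709182e+00  3.00981297e-01 -1.08796144e-04]
[321. 187.]
[328. 237.]
```

View pics/w8.png

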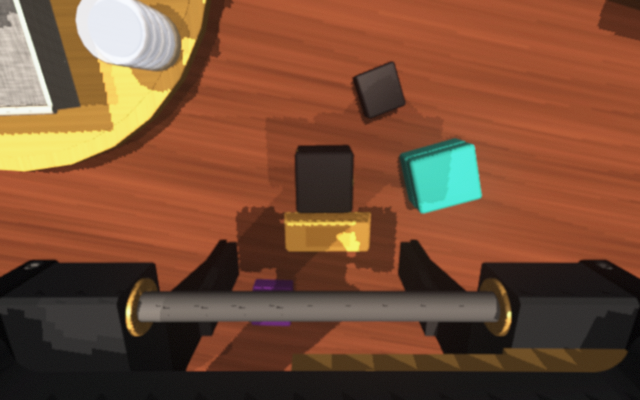

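The case's top spans about (297-352, 147-213) and is square to the jaws. The ingot is below it, at rows 212-252.

```bash
python3 -c "
from h import *
s=np.load('s4.npy',allow_pickle=True).item(); T=R.from_rotvec(s['tool_rot'])
im=cv2.imread('pics/w8.png'); m=(im.max(2)<62).astype(np.uint8); m[:135]=0;m[225:]=0;m[:,:270]=0;m[:,380:]=0
m=cv2.morphologyEx(m,cv2.MORPH_OPEN,np.ones((5,5)))
k=max(cv2.findContours(m,0,2)[0],key=cv2.contourArea); print(cv2.boundingRect(k),cv2.minAreaRect(k))
print(im[170:171,285:365].max(2).tolist()); print(im[138:225,325].max(1).tolist())
for uv in [(297,147),(352,147),(352,213),(297,213),(324.5,180)]:
  o=onz('wrist',uv,.048,s); print(o.round(4),(T.inv().apply(o-s['position'])*1000).round(1))
"
```

```text
(296, 146, 57, 67) ((324.0, 179.0), (66.0, 56.0), 90.0)
[[118, 117, 118, 118, 118, 117, 117, 119, 113, 91, 59, 42, 44, 48, 51, 53, 51, 50, 52, 50, 51, 52, 50, 53, 54, 52, 51, 53, 52, 53, 52, 50, 52, 52, 53, 52, 52, 52, 52, 52, 51, 52, 52, 51, 52, 53, 53, 53, 54, 52, 52, 52, 52, 52, 51, 54, 52, 53, 54, 53, 53, 53, 52, 53, 52, 47, 44, 53, 84, 113, 122, 121, 122, 124, 124, 124, 121, 122, 121, 120]]
[131, 130, 132, 135, 134, 132, 113, 73, 39, 30, 30, 32, 32, 33, 38, 41, 48, 52, 55, 53, 53, 53, 52, 54, 54, 53, 54, 54, 53, 54, 51, 52, 51, 50, 52, 51, 51, 51, 51, 50, 50, 51, 49, 50, 50, 49, 49, 48, 50, 50, 48, 50, 49, 50, 45, 49, 47, 47, 48, 48, 48, 46, 47, 46, 46, 46, 46, 44, 44, 47, 46, 45, 46, 45, 70, 112, 128, 129, 133, 136, 137, 144, 159, 182, 221, 239, 239]
[ 0.4832 -0.3177  0.048 ] [ 36.8 -20.8 172.9]
[ 0.4932 -0.369   0.048 ] [ 36.8  31.4 172.9]
[ 0.4281 -0.3837  0.048 ] [-29.9  33.5 172.9]
[ 0.4176 -0.3291  0.048 ] [-29.8 -22.2 172.9]
[ 0.4566 -0.3497  0.048 ] [  4.5   5.5 172.9]
```

{"name": "send_rows", "arguments": {"xyz": [[1,2,20],[2,4,42],[2,5.5,64],[2,5.5,86],[2,5.5,108],[2,5.5,130],[2,5.5,150],[2,5.5,166],[2,5.5,177],[2,5.5,183]], "dr": [[0,0,0],[0,0,0],[0,0,0],[0,0,0],[0,0,0],[0,0,0],[0,0,0],[0,0,0],[0,0,0],[0,0,0]]}}

```text
time: 19.03
position: [0.4534, -0.3497, 0.0363]
tool_rot: [-3.126, -0.301, 0.002]
ft_force: [-0.3, -0.2, 0.4]
grip_width: 0.999
grip_force: 0.0
```

{"name": "send_rows", "arguments": {"xyz": [[0,0,0],[0,0,0],[0,0,0],[0,0,0],[0,0,0],[0,0,0],[0,0,0],[0,0,0],[0,0,0],[0,0,0]], "dr": [[0,0,0],[0,0,0],[0,0,0],[0,0,0],[0,0,0],[0,0,0],[0,0,0],[0,0,0],[0,0,0],[0,0,0]], "jaw": 50, "grip_force": 18}}

```text
time: 19.87
position: [0.4545, -0.3506, 0.0387]
tool_rot: [3.126, 0.301, 0.001]
ft_force: [-0.3, 0.4, 5.9]
grip_width: 0.666
grip_force: 18.0
```

```bash
python3 -c "
from h import *
go((.449,-.348,.25),-79.5); go((.44,-.20,.27),-77)"
```

```text
t 19.87 at [ 0.4545 -0.3506  0.0387] F [-0.3  0.4  5.9] w 57.9 gf 18.0
xyz [  -4.8   -3.4 -211.3] dr [ 0.001 -0.001  0.009]
t 19.87 at [ 0.4545 -0.3506  0.0387] F [-0.3  0.4  5.9] w 57.9 gf 18.0
xyz [  14.6 -150.4 -231.5] dr [ 0.001 -0.001 -0.035]
```

{"name": "send_rows", "arguments": {"xyz": [[0,0,-3],[0,0,-12],[0,0,-30],[0,0,-55],[0,0,-85],[0,0,-115],[0,0,-145],[0,0,-175],[0,0,-198],[0,0,-210]], "dr": [[0,0,0],[0,0,0],[0,0,0],[0,0,0],[0,0,0],[0,0,0],[0,0,0],[0,0,0],[0,0,0],[0,0,0]], "grip_force": 25}}

```text
time: 20.7
position: [0.4551, -0.3507, 0.2517]
tool_rot: [3.124, 0.301, 0.005]
ft_force: [0.4, 0.6, -0.6]
grip_width: 0.666
grip_force: 25.0
```

```bash
cat >> h.py <<'E'
X=np.array([-.226,.974,0]);Y=np.array([-.974,-.226,0]);RIM=np.array([.5739,-.1069,.17])
def place(bx,by,bz,lean=6):
    """case bottom centre at rim coords (m); tool z = tray down axis leaning lean deg; tool y along -X"""
    l=np.radians(lean); up=np.array([0,0,1])*np.cos(l)+Y*np.sin(l); z=-up; y=-X; x=np.cross(y,z)
    p=RIM+bx*X+by*Y+bz*np.array([0,0,1])+.0387*up
    s=get_state(); T=R.from_rotvec(s["tool_rot"]); G=R.from_matrix(np.stack([x,y,z],1))
    print("t",round(s["time"],2),"at",s["position"].round(4),"goal",p.round(4),"F",s["ft_force"].round(1),"w",round(s["grip_width"]*87,1))
    print("xyz",(T.inv().apply(p-s["position"])*1000).round(1),"dr",(T.inv()*G).as_rotvec().round(3))
E
python3 -c "
from h import *
place(.0495,.06,.05)"
```

```text
t 20.7 at [ 0.4551 -0.3507  0.2517] goal [ 0.5003 -0.0732  0.2585] F [ 0.4  0.6 -0.6] w 57.9
xyz [  97.4 -263.8   -7.5] dr [ 0.006  0.102 -0.036]
```

{"name": "send_rows", "arguments": {"xyz": [[5,-13,-4],[15,-40,-6],[27,-74,-8],[40,-108,-8],[53,-143,-8],[66,-178,-8],[78,-210,-8],[88,-238,-8],[95,-256,-8],[97,-264,-8]], "dr": [[0,0,0],[0,0.01,-0.004],[0,0.02,-0.008],[0,0.03,-0.012],[0,0.04,-0.018],[0,0.05,-0.024],[0,0.07,-0.03],[0,0.09,-0.036],[0,0.1,-0.036],[0,0.1,-0.036]]}}

```text
time: 21.53
position: [0.4979, -0.0675, 0.2542]
tool_rot: [-3.105, -0.364, -0.152]
ft_force: [-0.3, 0.7, -1.1]
grip_width: 0.662
grip_force: 25.0
```

{"name": "send_rows", "arguments": {"xyz": [[0,0,0],[0,0,0],[0,0,0],[0,0,0],[0,0,0],[0,0,0],[0,0,0],[0,0,0],[0,0,0],[0,0,0]], "dr": [[0,0,0],[0,0,0],[0,0,0],[0,0,0],[0,0,0],[0,0,0],[0,0,0],[0,0,0],[0,0,0],[0,0,0]]}}

```text
time: 22.37
position: [0.499, -0.0726, 0.2559]
tool_rot: [-3.108, -0.356, -0.156]
ft_force: [0.4, -0.6, -1.4]
grip_width: 0.664
grip_force: 25.0
```

```bash
python3 -c "
from h import *
s=get_state(); np.save('s5.npy',s,allow_pickle=True)
im=get_image('wrist'); cv2.imwrite('pics/w9.png',im[:,:,::-1])
for q in [(-.0095,.003),(.1085,.003),(.1085,.095),(-.0095,.095)]: print(q,proj('wrist',RIM+q[0]*X+q[1]*Y+np.array([0,0,-.055-(.01 if q[1]>.05 else 0)]),s).round(0))
print('rim',proj('wrist',RIM,s),proj('wrist',RIM+.1*X,s))
place(.0495,.051,-.05); place(.0495,.049,-.082)"
```

```text
(-0.0095, 0.003) [388. 139.]
(0.1085, 0.003) [251. 139.]
(0.1085, 0.095) [258. 237.]
(-0.0095, 0.095) [382. 237.]
rim [390.92150247 136.39006504] [248.13569031 136.52952173]
t 22.42 at [ 0.499  -0.0725  0.2559] goal [ 0.5091 -0.0711  0.1585] F [ 0.7 -0.2 -2. ] w 58.0
xyz [ 0.3  0.7 97.9] dr [0.002 0.005 0.   ]
t 22.42 at [ 0.499  -0.0725  0.2559] goal [ 0.511  -0.0707  0.1265] F [ 0.7 -0.2 -2. ] w 58.0
xyz [ -0.9   0.6 130. ] dr [0.002 0.005 0.   ]
```

View pics/w9.png

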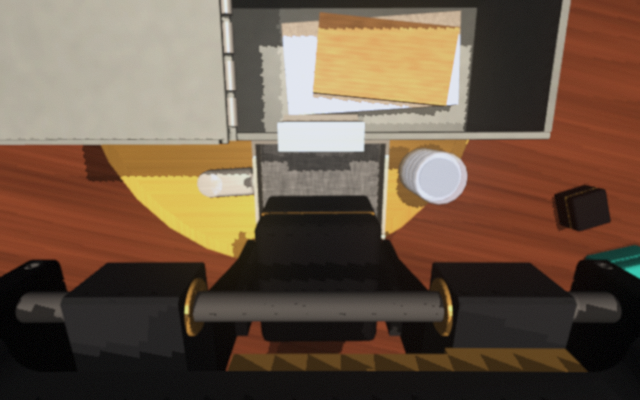

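The picture matches the prediction: tray sides at columns 255 and 387, bridge centre at column 321, capsules clear at (433,177). Lowering.

{"name": "send_rows", "arguments": {"xyz": [[0,0,6],[0,1,16],[0,1,28],[0,1,40],[0,1,52],[0,1,64],[0,1,76],[0,1,87],[0,1,94],[0,1,98]], "dr": [[0,0,0],[0,0,0],[0,0,0],[0,0,0],[0,0,0],[0,0,0],[0,0,0],[0,0,0],[0,0,0],[0,0,0]]}}

```text
time: 23.25
position: [0.5083, -0.0713, 0.1569]
tool_rot: [-3.107, -0.356, -0.153]
ft_force: [-0.3, -0.6, -1.2]
grip_width: 0.665
grip_force: 25.0
```

{"name": "send_rows", "arguments": {"xyz": [[0,0,3],[0,0,6],[0,0,9],[0,0,12],[0,0,15],[0,0,18],[0,0,21],[0,0,24],[0,0,26],[0,0,28]], "dr": [[0,0,0],[0,0,0],[0,0,0],[0,0,0],[0,0,0],[0,0,0],[0,0,0],[0,0,0],[0,0,0],[0,0,0]]}}

```text
time: 24.08
position: [0.5115, -0.0709, 0.1302]
tool_rot: [-3.108, -0.356, -0.156]
ft_force: [0.1, 0.2, -1.1]
grip_width: 0.66
grip_force: 25.0
```

```bash
python3 -c "
from h import *
place(.0495,.049,-.087)"
```

```text
t 24.08 at [ 0.5115 -0.0709  0.1302] goal [ 0.511  -0.0707  0.1215] F [ 0.1  0.2 -1.1] w 57.5
xyz [-1.3 -0.4  8.6] dr [ 0.002  0.005 -0.   ]
```

{"name": "send_rows", "arguments": {"xyz": [[0,0,1],[-0.5,0,2],[-1,0,3],[-1,0,4],[-1,0,5],[-1,0,5.5],[-1,0,6],[-1,0,6.5],[-1,0,7],[-1,0,7]], "dr": [[0,0,0],[0,0,0],[0,0,0],[0,0,0],[0,0,0],[0,0,0],[0,0,0],[0,0,0],[0,0,0],[0,0,0]]}}

```text
time: 24.92
position: [0.5112, -0.071, 0.1233]
tool_rot: [-3.108, -0.356, -0.156]
ft_force: [0.0, 0.7, -0.8]
grip_width: 0.664
grip_force: 25.0
```

{"name": "send_rows", "arguments": {"xyz": [[0,0,0.5],[0,0,1],[0,0,1.5],[0,0,2],[0,0,2],[0,0,2],[0,0,2],[0,0,2],[0,0,2],[0,0,2]], "dr": [[0,0,0],[0,0,0],[0,0,0],[0,0,0],[0,0,0],[0,0,0],[0,0,0],[0,0,0],[0,0,0],[0,0,0]]}}

```text
time: 25.75
position: [0.5115, -0.071, 0.1214]
tool_rot: [-3.108, -0.356, -0.156]
ft_force: [-0.5, 1.0, -1.7]
grip_width: 0.668
grip_force: 25.0
```

{"name": "send_rows", "arguments": {"xyz": [[0,0,0.4],[0,0,0.8],[0,0,1.2],[0,0,1.6],[0,0,2],[0,0,2],[0,0,2],[0,0,2],[0,0,2],[0,0,2]], "dr": [[0,0,0],[0,0,0],[0,0,0],[0,0,0],[0,0,0],[0,0,0],[0,0,0],[0,0,0],[0,0,0],[0,0,0]]}}

```text
time: 26.58
position: [0.5118, -0.0714, 0.121]
tool_rot: [-3.109, -0.356, -0.156]
ft_force: [-6.8, -0.9, 11.3]
grip_width: 0.661
grip_force: 25.0
```

The case is on the tray's floor. I'll ease off and open a little.

{"name": "send_rows", "arguments": {"xyz": [[0,0,-0.8],[0,0,-1.3],[0,0,-1.3],[0,0,-1.3],[0,0,-1.3],[0,0,-1.3],[0,0,-1.3],[0,0,-1.3],[0,0,-1.3],[0,0,-1.3]], "dr": [[0,0,0],[0,0,0],[0,0,0],[0,0,0],[0,0,0],[0,0,0],[0,0,0],[0,0,0],[0,0,0],[0,0,0]]}}

```text
time: 27.42
position: [0.5118, -0.0714, 0.1211]
tool_rot: [-3.109, -0.355, -0.157]
ft_force: [-1.5, -2.6, 5.5]
grip_width: 0.661
grip_force: 25.0
```

{"name": "send_rows", "arguments": {"xyz": [[0,0,0],[0,0,0],[0,0,0],[0,0,0],[0,0,0],[0,0,0],[0,0,0],[0,0,0],[0,0,0],[0,0,0]], "dr": [[0,0,0],[0,0,0],[0,0,0],[0,0,0],[0,0,0],[0,0,0],[0,0,0],[0,0,0],[0,0,0],[0,0,0]], "jaw": 70}}

```text
time: 28.25
position: [0.5115, -0.0709, 0.1207]
tool_rot: [-3.108, -0.356, -0.156]
ft_force: [-0.2, -0.1, -0.9]
grip_width: 0.803
grip_force: 0.0
```

{"name": "send_rows", "arguments": {"xyz": [[0,0,-2],[0,0,-8],[0,0,-16],[0,0,-26],[0,0,-38],[0,0,-52],[0,0,-68],[0,0,-84],[0,0,-96],[0,0,-100]], "dr": [[0,0,0],[0,0,0],[0,0,0],[0,0,0],[0,0,0],[0,0,0],[0,0,0],[0,0,0],[0,0,0],[0,0,0]]}}

```text
time: 29.08
position: [0.503, -0.0733, 0.2234]
tool_rot: [-3.11, -0.356, -0.162]
ft_force: [-0.5, 0.8, -1.1]
grip_width: 0.803
grip_force: 0.0
```

{"name": "send_rows", "arguments": {"xyz": [[-10,5,-10],[-20,15,-20],[-20,35,-30],[-20,60,-40],[-20,90,-45],[-20,120,-50],[-20,150,-50],[-20,175,-50],[-20,190,-50],[-20,195,-50]], "dr": [[0,0,0],[0,0,0],[0,0,0],[0,0,0],[0,0,0],[0,0,0],[0,0,0],[0,0,0],[0,0,0],[0,0,0]]}}

```text
time: 29.92
position: [0.521, -0.2713, 0.2675]
tool_rot: [-3.108, -0.35, -0.154]
ft_force: [-0.4, -0.4, -0.3]
grip_width: 0.798
grip_force: 0.0
```

```bash
python3 -c "
from h import *
s=get_state(); print(s['time'],s['position'],s['grip_width'])
v=get_image('wrist');sc=get_image('scene');tp=get_image('top')
cv2.imwrite('pics/w10.png',np.vstack([cv2.resize(v[:250],(640,250)),np.hstack([cv2.resize(sc[130:305,180:420],(394,287)),cv2.resize(tp[110:290,270:424],(246,287))])])[:,:,::-1])
"
```

```text
29.9167 [ 0.52100299 -0.27128419  0.2675128 ] 0.7981085674626199
```

View pics/w10.png

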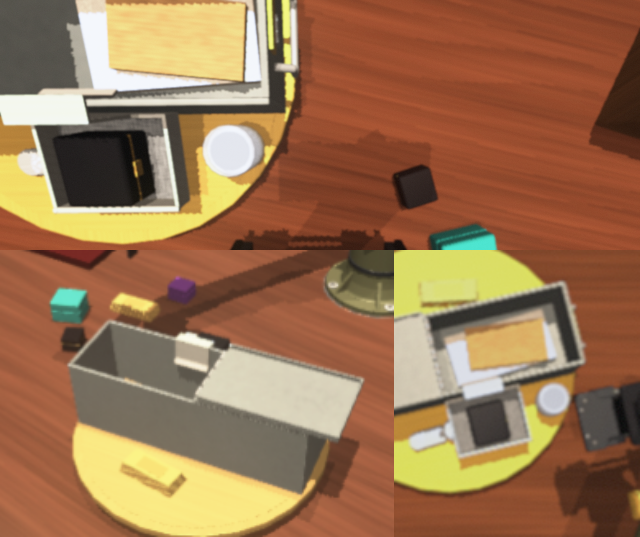

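The case stands upright in the hung tray, at about (490,420) in the top view. The hook is on the rim, the capsules, loupe and ingots are where they were, and the arm is clear.

```bash
python3 -c "
from bench import *
print(close_job())"
```

```text
the job is handed in; nothing more can be done
None
```

The tray hangs on the box's near rim with the ring case upright inside it, lid up, the bystanders were not disturbed, and the job was handed in at about 30 s; no verdict was returned.

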